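Inspect the solder row of a repaired charger through a loupe

TASK

On the small inspection jig lies a repaired charger module, turned sideways. Turn it so that its solder-row end (the end away from the black transformer block) butts flat against the jig's upright stop bar, near the bar's middle, and let go of it; then pick up the loupe by its handle and hold it level in the air, right way up, with the lens centred over the solder row and the middle of its rim at the height of the pointer on the gauge post. Finish while still holding the loupe there, without it touching the module or the jig; do not shift the pointer, and leave everything else on the table where it is.

Things in the scene. Friction and masses are not known exactly. Their poses are not given: they have to be found in the camera images.
- jig: Fixed jig: aluminium plate 170 x 130 mm, top 8 mm above the table, with a dark steel stop bar and a gauge post. Origin at table level; x towards bar and post, y along the bar, z up. Plate x -105 to 65 mm, y -65 to 65. Bar x 30 to 42 mm, y -50 to 50, top 30 mm up. Post: 10 mm thick, 190 mm high, at x 97, y 0. Faces +x within 0.4 rad, on the table's left or right.
- stop (a point): Middle of the stop bar's flat face that looks towards the plate (jig x = 30 mm, y = 0, 18 mm above the table); axes as the jig's, so the module pushed along +x of this frame meets it.
- pointer (a point): Tip of the thin steel pointer (5 mm) on the black collar (24 mm across) of the gauge post, pointing back over the bar. Its height is the marked focal height, 100 to 150 mm above the table, varying. At jig x 61 mm, y 0: 39 mm beyond the solder row of a module in place. The collar is a stiff friction fit (6 N) on the post.
- module: Loose repaired charger module, about 90 g: white half shell 72 x 40 x 20 mm with a green board in its top. Origin: centre of underside; x along the 72 mm length towards the solder-row end, z up. At the -x end a black transformer block (top 31 mm up), near the middle two small cans (30 mm). Starts flat on the plate, x turned 1.2 to 2.0 rad anticlockwise from the jig's x. Grasp across the 40 mm.
- module_end (a point): Middle of the flat end face at the solder-row end of the module (36 mm along x from its origin, 10 mm above its underside).
- solder_row (a point): Middle of the row of five small solder beads running across the board, 8 mm in from the end face (28 mm along x, 22 mm above the underside).
- loupe: Loose loupe, about 90 g, flat on the table: steel rim 64 mm across, 14 mm deep, clear lens, straight black bar handle 16 mm wide, 20 mm high. Origin: under the lens centre, on the underside; z up; handle along -x, 31 to 131 mm from the lens centre, underside flush with the rim's. Centre of mass about 45 mm from the lens towards the handle. Handle starts pointing to the robot (-x) within 0.6 rad.
- lens (a point): Centre of the lens and of the rim's depth: on the loupe's axis, 7 mm above its underside. This point goes to the pointer's height.
- mug: Bystander: blue mug, 80 mm across, 95 mm high, handle to its +y; origin under its centre.
- screwdriver: Bystander: screwdriver lying on the table, along its x; origin under its middle.
- charger: Bystander: closed white plug charger, 50 x 34 x 26 mm with two pins; origin under its centre.
- comb: Bystander: black slotted cable comb, 36 x 75 x 32 mm; origin under its centre.
- pliers: Bystander: wire strippers with yellow grips lying flat, about 180 x 60 x 14 mm, along its x; origin between the grips.
- pen: Bystander: black capped marker lying flat, 126 mm long along its x, 15 mm thick; origin near its middle.

How it is judged:
By the outcome, as a careful person would: the job done as asked, in the order asked, and still so for the second after the job is handed in, while the arm keeps its last pose, push and grip.
It also fails if it takes over 48 s, if anything falls off the work surface, if the arm or the gripper's body presses on something with over 40 N, if the wrist force passes 120 N, or if a joint passes its speed limit or range.

ROBOT

A 6-joint arm with a two-finger parallel gripper is mounted at the origin on the work surface. World frame = base frame: x ahead of the robot, y to its left, z up, the work surface at z = 0. Lengths are in m, angles in rad, forces in N, time in s.
With the tool pointing down it reaches from about 0.325 to 0.775 m from the base axis. Payload 5.5 kg.
Tool frame: the origin (TCP) lies at the centre of the arm's flange, where the gripper is bolted on; the fingertips stand 182 mm ahead of it and the grasp point (between the pads) lies 163 mm ahead of it; z points along the fingers, y is the line along which they close (so a half turn about z gives the same grasp; the last joint's range is limited). The gripper opens to 88 mm and grips with 3 to 60 N. Pads are 20 mm wide; open, the fingers measure 115 mm over their backs; the gripper's body (75 mm by 178 mm) begins 61 mm behind the grasp point.
Start: joints at [1.167, 0.091, 1.231, -0, 1.82, -0.057], TCP at [0.204, 0.564, 0.405] pointing down, gripper open.
Joint ranges: [-2.87, 2.87], [-0.86, 2.18], [0.17, 2.46], [-1.51, 4.65], [0.06, 2.69], [-2.65, 2.65]. Speed limits (rad/s): [2.57, 2.57, 3.01, 3.14, 3.14, 3.14].

INTERFACE

Orientations are given as a unit quaternion [w, x, y, z].
In Python, from bench import manip, gripper_open, close, eyes, order, finder gives the robot as it stands. Calls block until the motion is done:
- manip.move_to(position, orientation): joint-space move of the TCP to a pose.
- manip.move_l(position, speed=0.15, orientation=None): straight line of the TCP; orientation=None keeps the orientation; speed is the mean speed in m/s.
- manip.movej(angles): joint-space move.
- gripper_open() and close(): open the fingers fully, or close them until they stop; the grip force is fixed at half the most.
- manip.hold(seconds).
- manip.inverse_kinematics(position, orientation): joint angles nearest the present ones, or None.
- manip.state(): the state.
- eyes.get_image(name): name is "scene" or "top"; returns a dict with "frame" (480x640x3 uint8, blue, green, red), "depth" (480x640 float32, m along the optical axis (not along the pixel's ray), 0 where there is no reading), "camera_matrix" (3x3 intrinsics, pixels), "k1" (the pictures are not rectified: a ray, as slopes to the right and down, at radius r is drawn at 1 + k1 r^2 times it, then the intrinsics apply), "view" (4x4, takes a point from world to camera coordinates). Camera axes: x right, y up, looking along -z (the intrinsics and any distortion apply to the point x, -y, -z); pixel columns grow to the right and rows downward; lengths in m; the calibration is good to about 2 mm. A picture is of the moment at which its call begins.
A pose or a line that the arm cannot do raises manip.IKError and nothing moves.
- order.job_done(): hands the job in; it is judged then, once.
Trained networks look in a picture, given as the dict that the camera call returned (one of the last four; its "shot" number tells which), for a name from the list of things; names that differ only in an ending like _2 or _b are one class to them, and where a whole thing is asked for, a point or a joint stands for the part that bears it (a point fixed in the world has none). Each returns a list of dicts, best first, with "conf" (0 to 1); they miss things now and then, are a little off and sometimes report something else, mostly with a low value. They report only what shows in the picture. A call takes as long as a camera call.
- finder.regions_of(target, picture): "mask" (480x640 bool, what is visible of it) and "bbox" ([left, top, right, bottom] in pixels, round what is visible of it).
The state is a dict: "time": time; "joint_pos": joint angles; "dq": joint speeds; "joint_torque": joint torques, N m; "ee_pos": TCP position; "ee_rot": TCP orientation; "ft_force": force on the tool from outside, world axes, zero at the start; "moment": the same for the moment, N m; "finger_gap": finger opening in m; "finger_force": force on a finger pad.
Only numpy, scipy, OpenCV 4.12 (cv2) and the standard library are available. Lean on these libraries where they do the work, as an engineer would, in place of code of your own. Each camera call takes 0.05 s, during which the arm holds its last target. There are 200 camera calls.

## Working session

There is one attempt and no reset: what is moved stays moved. The work goes in short steps, each a Python script; the robot and the scene stay as the last script left them, time stands still between calls to the robot, and variables do not carry over. Pictures are saved under pics/ and viewed, at most 10 in all, crops included, and the job is handed in when it is done.

```bash
mkdir -p pics; ls; cat > h.py <<'E'
import numpy as np, cv2
from bench import manip, gripper_open, close, eyes, order, finder
def cloud(p):
    """world xyz per pixel (480,640,3), nan where no depth"""
    K=np.array(p["camera_matrix"],float);k1=p["k1"];d=p["depth"].astype(float)
    v,u=np.mgrid[0:480,0:640]
    xd=(u-K[0,2])/K[0,0]; yd=(v-K[1,2])/K[1,1]
    x,y=xd.copy(),yd.copy()
    for _ in range(15):
        s=1+k1*(x*x+y*y); x=xd/s; y=yd/s
    c=np.stack([x*d,-y*d,-d,np.ones_like(d)],-1)
    w=(c@np.linalg.inv(np.array(p["view"])).T)[...,:3]
    w[d<=0]=np.nan
    return w
def project(p,P):
    K=np.array(p["camera_matrix"],float)
    c=np.array(p["view"])@np.r_[P,1]; x,y=c[0]/-c[2],-c[1]/-c[2]
    s=1+p["k1"]*(x*x+y*y); return K[0,0]*x*s+K[0,2],K[1,1]*y*s+K[1,2]
E
python3 - <<'E'
from h import *
np.set_printoptions(precision=3,suppress=True)
for n in ["top","scene"]:
    p=eyes.get_image(n); cv2.imwrite(f"pics/{n}0.png",p["frame"]); w=cloud(p)
    print(n,"cam",np.linalg.inv(p["view"])[:3,3],p["k1"])
    for t in ["jig","module","loupe","pointer","solder_row","lens","mug","screwdriver","charger","comb","pliers","pen"]:
        r=finder.regions_of(t,p)
        for q in r[:1]:
            m=q["mask"]; print(t,round(q["conf"],2),q["bbox"],m.sum(),np.nanmedian(w[m],0),np.nanmin(w[m],0),np.nanmax(w[m],0))
print(manip.state())
E
```

```text
bench.py
pics
top cam [ 0.323 -0.034  1.135] -0.07211613090325482
jig 0.97 [386.2, 167.6, 457.5, 295.5] 5163 [ 0.56  -0.196  0.009] [ 0.447 -0.275 -0.003] [ 0.679 -0.133  0.193]
module 0.68 [410.1, 245.6, 448.9, 272.5] 704 [ 0.521 -0.209  0.03 ] [ 0.498 -0.248  0.004] [ 0.55  -0.173  0.045]
loupe 0.6 [234.1, 224.1, 279.0, 300.4] 1121 [0.54  0.139 0.012] [ 0.438  0.094 -0.005] [0.587 0.185 0.027]
pointer 0.63 [411.8, 173.9, 431.6, 200.6] 176 [ 0.647 -0.193  0.142] [ 0.615 -0.223 -0.003] [ 0.703 -0.172  0.158]
solder_row 0.59 [407.8, 245.7, 445.7, 269.0] 713 [ 0.52  -0.209  0.03 ] [ 0.498 -0.248  0.005] [ 0.55  -0.173  0.045]
lens 0.62 [231.7, 231.2, 280.4, 295.9] 1192 [0.539 0.139 0.012] [ 0.438  0.094 -0.005] [0.587 0.187 0.027]
mug 0.71 [123.6, 275.5, 174.8, 337.5] 2022 [0.418 0.35  0.046] [ 0.344  0.301 -0.004] [0.464 0.385 0.101]
screwdriver 0.84 [503.9, 255.4, 530.4, 349.1] 725 [ 0.401 -0.394  0.023] [ 0.345 -0.423 -0.001] [ 0.535 -0.372  0.032]
charger 0.86 [314.0, 172.8, 339.1, 198.7] 434 [ 0.672 -0.006  0.026] [ 0.647 -0.032 -0.001] [0.706 0.021 0.032]
comb 0.82 [147.1, 175.0,
[... 1440 characters left out ...]
] [0.72  0.404 0.085]
pliers 0.94 [180.6, 209.8, 216.9, 251.3] 472 [ 0.698 -0.335  0.013] [ 0.621 -0.441 -0.003] [ 0.729 -0.263  0.02 ]
pen 0.6 [338.5, 244.6, 385.6, 260.4] 263 [0.424 0.02  0.01 ] [ 0.358 -0.008 -0.004] [0.474 0.051 0.019]
{'time': 1.3, 'joint_pos': array([ 1.167,  0.091,  1.231,  0.   ,  1.82 , -0.057]), 'dq': array([-0.002,  0.002, -0.   ,  0.001,  0.   ,  0.   ]), 'joint_torque': array([  0.001, -44.619, -40.651,   0.07 ,   0.019,   0.   ]), 'ee_pos': array([0.204, 0.564, 0.405]), 'ee_rot': array([-0.   ,  0.173,  0.985, -0.   ]), 'ft_force': array([ 0.408, -0.326,  0.513]), 'moment': array([-0.033,  0.003, -0.02 ]), 'finger_force': 0.0, 'finger_gap': 0.08779889150785077}
```

```bash
python3 - <<'E'
import cv2,numpy as np
a=cv2.imread("pics/top0.png");s=cv2.imread("pics/scene0.png")
R=lambda i,k:cv2.resize(i,None,fx=k,fy=k,interpolation=cv2.INTER_CUBIC)
cv2.imwrite("pics/c1.png",np.hstack([R(a[160:300,375:475],4),R(a[165:305,220:320],4)]))
cv2.imwrite("pics/c2.png",R(s[165:315,220:420],4))
E
```

```text
(no output)
```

View pics/c1.png

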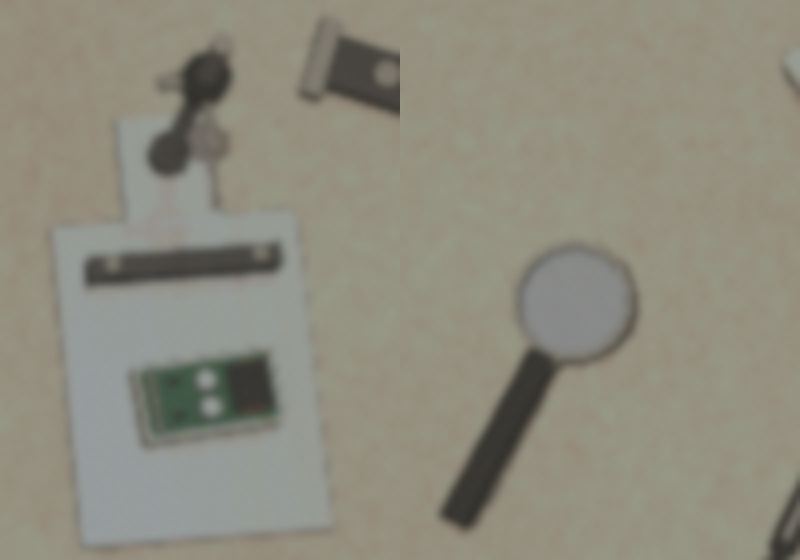

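View pics/c2.png

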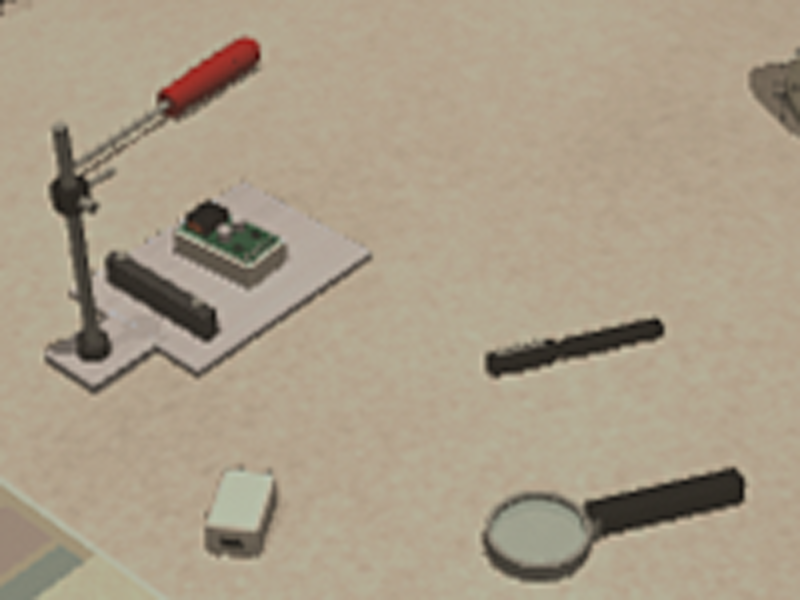

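The top view shows the plate with its bar towards world +x. The module's transformer is to the right (crop ~(250,385)) and its solder end to the left (~(150,405)). The loupe's lens is at ~(577,303), with its handle running to (460,520). In the scene view the pointer tip is at crop ~(112,173), which is pixel (248,208). Next I refine the poses from edges.

```bash
cat >> h.py <<'E'
from scipy.optimize import least_squares
def project_n(p,P):
    return np.array([project(p,q) for q in P])
def W(pose,L):
    c,s=np.cos(pose[2]),np.sin(pose[2]); L=np.asarray(L,float)
    return np.c_[pose[0]+c*L[:,0]-s*L[:,1],pose[1]+s*L[:,0]+c*L[:,1],L[:,2]]
def refine(p,pose,pts,nrm,r=0.008,it=4):
    """pts: local edge points, nrm: local 2D outward normals; fits (x,y,yaw) to image edges"""
    img=cv2.GaussianBlur(p["frame"],(0,0),0.7).astype(np.float32)
    pts=np.asarray(pts,float);nrm=np.asarray(nrm,float);pose=np.array(pose,float)
    t=np.linspace(-r,r,41)
    for _ in range(it):
        off=[];ok=[]
        for q,n in zip(pts,nrm):
            L=np.c_[q[0]+t*n[0],q[1]+t*n[1],np.full(41,q[2])]
            uv=project_n(p,W(pose,L)).astype(np.float32)
            s=cv2.remap(img,uv[None,:,0],uv[None,:,1],cv2.INTER_LINEAR)[0]
            g=np.abs(s[6:]-s[:-6]).sum(1); k=g.argmax()
            lo,hi=max(k-4,0),min(k+5,35); wt=g[lo:hi]**2
            off.append((wt*t[3+lo:3+hi]).sum()/wt.sum()); ok.append(g[k])
        off=np.array(off)
        tgt=W(pose,np.c_[pts[:,:2]+off[:,None]*nrm,pts[:,2]])
        def f(x):
            d=tgt-W(x,pts); c,s=np.cos(x[2]),np.sin(x[2])
            return d[:,0]*(c*nrm[:,0]-s*nrm[:,1])+d[:,1]*(s*nrm[:,0]+c*nrm[:,1])
        R=least_squares(f,pose,loss="soft_l1",f_scale=0.001,x_scale=[.01,.01,.1]); pose=R.x
    return pose,np.median(np.abs(f(pose)))
def seg(a,b,n,k=15): 
    l=np.linspace(0,1,k)[:,None]; return list(np.array(a)*(1-l)+np.array(b)*l),[n]*k
def edges(*S):
    P=[];N=[]
    for s in S: P+=s[0];N+=s[1]
    return P,N
JIG=edges(seg((-.1,.065,.008),(.06,.065,.008),(0,1)),seg((-.1,-.065,.008),(.06,-.065,.008),(0,-1)),seg((-.105,-.06,.008),(-.105,.06,.008),(-1,0)))
BAR=edges(seg((.03,-.045,.03),(.03,.045,.03),(-1,0)),seg((.042,-.045,.03),(.042,.045,.03),(1,0)),seg((.032,.05,.03),(.04,.05,.03),(0,1),5),seg((.032,-.05,.03),(.04,-.05,.03),(0,-1),5))
def MOD(z): return edges(seg((-.034,.02,z),(.034,.02,z),(0,1)),seg((-.034,-.02,z),(.034,-.02,z),(0,-1)),seg((.036,-.018,z),(.036,.018,z),(1,0)))
a=np.linspace(0,2*np.pi,40,endpoint=False)[3:-3]+np.pi
def LOUPE(z=0):
    P=[(.032*np.cos(q),.032*np.sin(q),.014+z) for q in a];N=[(np.cos(q),np.sin(q)) for q in a]
    return edges((P,N),seg((-.04,.008,.02+z),(-.125,.008,.02+z),(0,1)),seg((-.04,-.008,.02+z),(-.125,-.008,.02+z),(0,-1)),seg((-.131,-.006,.02+z),(-.131,.006,.02+z),(-1,0),6))
def draw(p,pose,E,col,img,k,o):
    for u,v in project_n(p,W(pose,E[0])): cv2.circle(img,(int((u-o[0]+.5)*k),int((v-o[1]+.5)*k)),1,col,-1)
E
cat > m1.py <<'E'
from h import *
np.set_printoptions(precision=4,suppress=True)
p=eyes.get_image("top"); q=eyes.get_image("scene"); w=cloud(p)
# initial from viewed crop corners (crop x4, offset 375,160)
def at(u,v,z):  # ray at height z
    f=lambda x: np.array(project(p,[x[0],x[1],z]))-[u,v]
    return least_squares(f,[.5,0],x_scale=.1).x
cr=lambda x,y,ox,z:at(ox+x/4,(160 if ox==375 else 165)+y/4,z)
A,B,C,D=[cr(x,y,375,.008) for x,y in [(55,230),(297,212),(330,525),(83,545)]]
f=(A+B-C-D)/2; yaw=np.arctan2(f[1],f[0]); o=(A+B+C+D)/4+.02*f/np.linalg.norm(f)
print("plate len,wid",np.linalg.norm(f),np.linalg.norm((A+D-B-C)/2))
jig,e=refine(p,[*o,yaw],*JIG); print("jig",[*o,yaw],jig,e)
bar,e=refine(p,jig,*BAR); print("bar",bar,e)
m0=cr(207,392,375,.028); ma=cr(145,405,375,.028)-cr(270,380,375,.028)
mod,e=refine(p,[*m0,jig[2]+1.6],*MOD(.028)); print("mod",m0,mod,e,"rel yaw",mod[2]-jig[2])
l0=cr(577,303,220,.014)[:2]; h0=cr(460,520,220,.02)
lp,e=refine(p,[*l0,np.arctan2(*(l0-h0)[::-1])],*LOUPE()); print("loupe",l0,lp,e)
# heights check; pointer: vertical line at jig x 61
qj,e=refine(q,jig,*JIG); print("scene jig",qj,e)
qm,e=refine(q,mod,*MOD(.028)); print("scene mod",qm,e)
ql,e=refine(q,lp,*LOUPE()); print("scene loupe",ql,e)
for z in (.1,.12,.13,.14,.145,.15): 
    P=W(qj,[[.061,0,z]])[0];P2=W(jig,[[.061,0,z]])[0]; print(z,project(q,P),project(p,P2))
np.save("poses.npy",np.array([jig,mod,lp]))
wq=cloud(q)
for n,pp,ww in (("top",p,w),("scene",q,wq)):
    loc=(ww[...,:2]-jig[:2])@np.array([[np.cos(jig[2]),-np.sin(jig[2])],[np.sin(jig[2]),np.cos(jig[2])]])
    mk=(loc[...,0]>.05)&(loc[...,0]<.12)&(np.abs(loc[...,1])<.025)&(ww[...,2]>.05)
    print(n); print(np.c_[loc[mk]*1000,ww[mk][:,2]*1000].round(0).astype(int)[:90].tolist())
K=5
im=cv2.resize(p["frame"][165:300,380:460],None,fx=4,fy=4,interpolation=3)
for a_,E_,c_ in ((jig,JIG,(0,0,255)),(bar,BAR,(255,0,0)),(mod,MOD(.028),(255,0,255))): draw(p,a_,E_,c_,im,4,(380,165))
i2=cv2.resize(p["frame"][165:300,225:305],None,fx=4,fy=4,interpolation=3); draw(p,lp,LOUPE(),(0,0,255),i2,4,(225,165))
cv2.imwrite("pics/fit.png",np.hstack([im,i2]))
cv2.imwrite("pics/ptr.png",cv2.resize(q["frame"][185:260,225:275],None,fx=8,fy=8,interpolation=3))
E
python3 m1.py
```

```text
plate len,wid 0.16516921547488786 0.1268797857075054
jig [np.float64(0.5549671948070958), np.float64(-0.20415572458485823), np.float64(0.08811451226509533)] [ 0.5583 -0.2022  0.0986] 0.0019834457500423905
bar [ 0.5538 -0.2011  0.0959] 0.001605606139065389
mod [ 0.5231 -0.2107] [ 0.5209 -0.2079  1.7791] 0.0010965797839414273 rel yaw 1.680463649368979
loupe [ 0.5589 -0.0844] [ 0.561  -0.0918 -0.5717] 0.003843511357804977
scene jig [ 0.5578 -0.2019  0.117 ] 0.0016410024820656321
scene mod [ 0.5213 -0.2157  1.7078] 0.002575949159218358
scene loupe [ 0.5544 -0.0992 -0.6576] 0.0029977549884431715
0.1 (np.float64(249.49293566023636), np.float64(219.4781957165812)) (np.float64(424.63757776464934), np.float64(202.48242198206748))
0.12 (np.float64(248.6438737294249), np.float64(213.21763387217055)) (np.float64(426.2586855669105), np.float64(199.60969809985946))
0.13 (np.float64(248.21275801511632), np.float64(210.03959073185868)) (np.float64(427.0918299055269), np.float64(198.13301581661642))
0.14 (np.float64(247.77715943918122), np.float64(206.8290416783508)) (np.float64(427.9405945271185), n
[... 2212 characters left out ...]
, 165], [100, 3, 165], [98, 4, 164], [96, 6, 164], [101, -1, 160], [100, 2, 161], [99, 5, 162], [93, 1, 157], [63, 1, 141], [60, 2, 139], [101, 3, 159], [98, 4, 158], [96, 4, 157], [93, 4, 155], [69, 0, 140], [66, 1, 139], [64, 3, 139], [63, 5, 139], [100, 1, 155], [98, 3, 155], [97, 5, 155], [95, 7, 155], [86, -2, 145], [85, 2, 147], [75, -1, 140], [72, 0, 139], [68, 2, 138], [98, -11, 145], [97, -8, 146], [101, 2, 152], [98, 2, 151], [98, 5, 152], [95, 6, 151], [90, 3, 147], [88, 4, 146], [83, 1, 142], [78, -1, 138], [77, 2, 139], [73, 1, 137], [70, 1, 135], [101, -11, 144], [102, -6, 146], [100, -4, 146], [100, 0, 148], [99, 3, 149], [98, 5, 149], [97, 8, 150], [93, 7, 148], [91, 8, 146]]
```

View pics/fit.png

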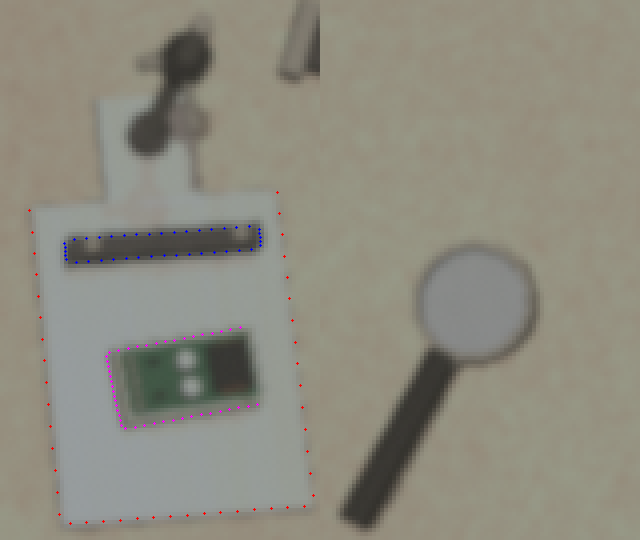

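View pics/ptr.png

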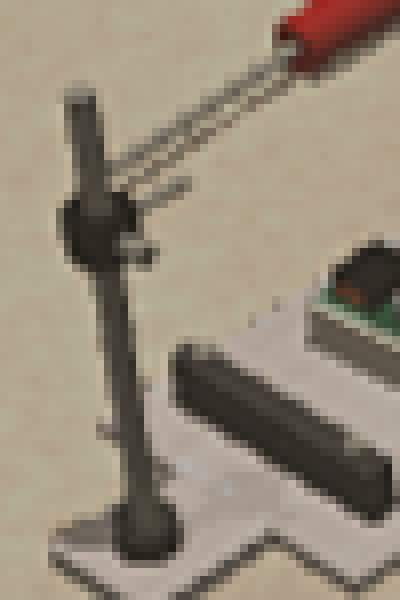

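The fits match the module and the jig. The pointer tip is at pixel (248.2,207.4), giving z≈0.138, which agrees with the depth readings. The loupe start guess had a crop-offset slip, so I'll redo it and check IK.

```bash
cat >> h.py <<'E'
from scipy.spatial.transform import Rotation as Rot
def down(psi):
    y=np.array([np.cos(psi),np.sin(psi),0]); z=np.array([0,0,-1.]); x=np.cross(y,z)
    q=Rot.from_matrix(np.c_[x,y,z]).as_quat(); return np.r_[q[3],q[:3]]
def tcp(xy,zg): return np.array([xy[0],xy[1],zg+.163])
def jw(x,y,j): return W(j,[[x,y,0]])[0,:2]
E
python3 - <<'E'
from h import *
np.set_printoptions(precision=4,suppress=True)
p=eyes.get_image("top")
lp,e=refine(p,[.556,.122,-.5],*LOUPE(),r=.02,it=4); lp,e=refine(p,lp,*LOUPE(),r=.008); print("loupe",lp,e)
jig,mod,_=np.load("poses.npy"); jig[2]=.0975
np.save("poses.npy",np.array([jig,mod,lp]))
m=np.nanmean
g=jw(-.008,0,mod); f=jw(-.014,0,jig); b=jw(-.062,0,jig); lg=jw(-.05,0,lp); lf=jw(.022-.05,0,jig)
print(jig,mod,"grasp",g,"final",f,"loupe grasp",lg,"final",lf)
for s in (1,-1):
    for n,xy,z,ps in (("g",g,.03,mod[2]),("b",b,.05,jig[2]),("f",f,.03,jig[2]),("lg",lg,.021,lp[2]),("lf",lf,.15,jig[2])):
        print(s,n,manip.inverse_kinematics(tcp(xy,z),down(ps+s*np.pi/2)))
im=cv2.resize(p["frame"][210:310,220:300],None,fx=5,fy=5,interpolation=3); draw(p,lp,LOUPE(),(0,0,255),im,5,(220,210)); cv2.imwrite("pics/lp.png",im)
E
```

```text
loupe [ 0.5556  0.1234 -0.4496] 0.0015620547402839598
[ 0.5583 -0.2022  0.0975] [ 0.5209 -0.2079  1.7791] grasp [ 0.5226 -0.2157] final [ 0.5443 -0.2036] loupe grasp [0.5106 0.1451] final [ 0.5304 -0.205 ]
1 g [-0.4516  0.0622  1.639  -0.      1.4403  2.4817]
1 b [-0.4603 -0.0253  1.6909 -0.      1.476  -2.1286]
1 f [-0.4165  0.1038  1.5951 -0.      1.4427 -2.0848]
1 lg [ 0.2128 -0.0225  1.7416 -0.      1.4225 -0.9084]
1 lf [-0.4286  0.0078  1.4785 -0.      1.6552 -2.0969]
-1 g [-0.4516  0.0622  1.639  -0.      1.4403 -0.6599]
-1 b [-0.4603 -0.0253  1.6909 -0.      1.476   1.013 ]
-1 f [-0.4165  0.1038  1.5951 -0.      1.4427  1.0568]
-1 lg [ 0.2128 -0.0225  1.7416 -0.      1.4225  2.2332]
-1 lf [-0.4286  0.0078  1.4785 -0.      1.6552  1.0447]
```

View pics/lp.png

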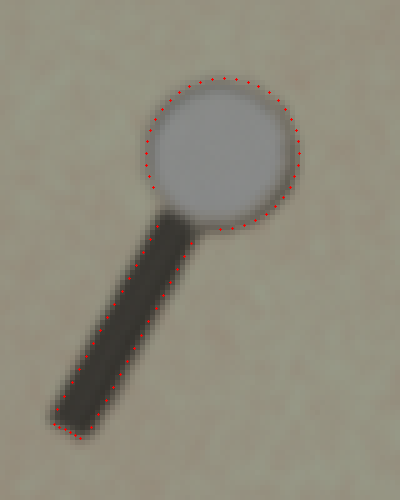

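The loupe outline fits to within 1–2 mm. Next I move above the module and check the gripper's body clearance before descending.

```bash
python3 - <<'E'
from h import *
jig,mod,lp=np.load("poses.npy"); g=jw(-.008,0,mod); q=down(mod[2]-np.pi/2)
manip.move_to(tcp(g,.24),q)
manip.move_l(tcp(g,.145),.2)
s=manip.state(); print(s["time"],s["ee_pos"],s["joint_pos"])
a=eyes.get_image("scene")["frame"][130:280,190:390];b=eyes.get_image("top")["frame"][130:330,350:510]
cv2.imwrite("pics/g1.png",np.hstack([cv2.resize(a,(480,360),interpolation=3),cv2.resize(b,(288,360),interpolation=3)]))
E
```

```text
5.0333 [ 0.52279581 -0.21552044  0.30899667] [-4.51194508e-01 -6.53189818e-05  1.49352236e+00  4.59978019e-05
  1.64717467e+00 -6.59853126e-01]
```

View pics/g1.png

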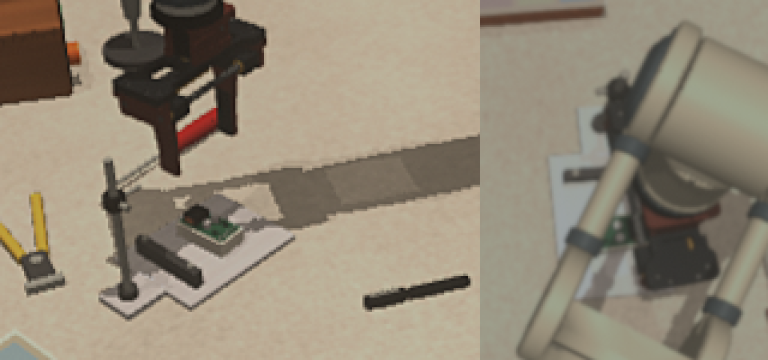

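The gripper body is long along the closing line, as I assumed. I'll shift the grasp 6 mm away from the pointer for margin; the closing fingers will centre the module.

```bash
python3 - <<'E'
from h import *
np.set_printoptions(precision=3,suppress=True)
jig,mod,lp=np.load("poses.npy"); fwd=np.array([np.cos(jig[2]),np.sin(jig[2])])
g=jw(-.008,0,mod)-.006*fwd
F=lambda t:print(t,manip.state()["time"],manip.state()["ft_force"],manip.state()["finger_gap"])
manip.move_l(tcp(g,.145),.1); 
for z in (.09,.05,.030): manip.move_l(tcp(g,z),.1); F(z)
close(); F("closed")
manip.move_l(tcp(g,.045),.08); F("lift")
g2=g-.03*fwd; manip.move_l(tcp(g2,.045),.12)
b=jw(-.070,0,jig)
manip.move_to(tcp(b,.05),down(jig[2]-np.pi/2)); F("rot")
p=eyes.get_image("top"); q=eyes.get_image("scene")
cv2.imwrite("pics/g2.png",np.hstack([cv2.resize(q["frame"][165:275,220:340],(480,440),interpolation=3),cv2.resize(p["frame"][160:300,375:475],(314,440),interpolation=3)]))
E
```

```text
0.09 6.0833 [ 0.62   0.064 -0.953] 0.08770956373916791
0.05 6.6333 [0.837 0.746 1.236] 0.0880122849162301
0.03 6.9833 [ 0.093 -0.41   0.194] 0.08799136569343483
closed 7.7833 [1.393 0.05  1.729] 0.0400108870827477
lift 8.125 [ 0.495 -0.057 -1.661] 0.03984503946370794
rot 10.025 [ 0.018  0.504 -0.658] 0.04001188918492532
```

View pics/g2.png

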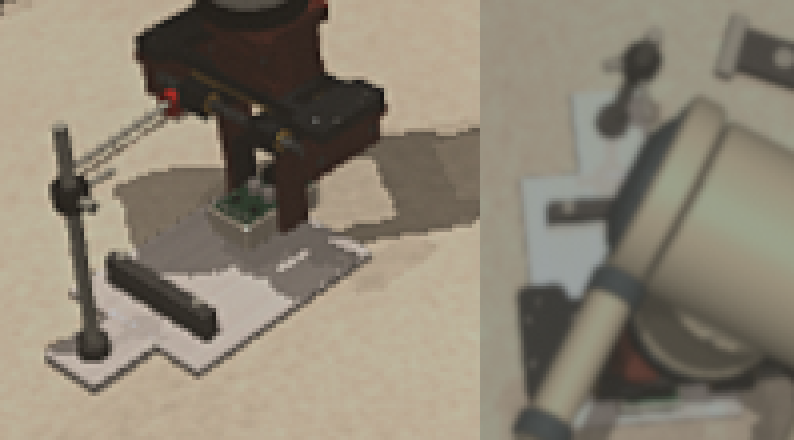

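The module is held with its solder row facing the bar. Next: lower it, advance until contact, release, then nudge it from behind with closed fingers.

```bash
cat >> h.py <<'E'
def force(n=6):
    f=[]
    for _ in range(n): manip.hold(.02); f.append(manip.state()["ft_force"])
    return np.mean(f,0)
def push(j,x0,x1,y,z,lim,step=.001):
    fwd=np.array([np.cos(j[2]),np.sin(j[2])]); f0=force()[:2]@fwd; x=x0
    while x<x1:
        x+=step; manip.move_l(tcp(jw(x,y,j),z),.02)
        f=force(3)[:2]@fwd-f0
        if f<-lim: break
    print("push stop x %.4f f %.2f"%(x,f)); return x
E
python3 - <<'E'
from h import *
np.set_printoptions(precision=3,suppress=True)
jig,mod,lp=np.load("poses.npy")
T=lambda:manip.state()["time"]
manip.move_l(tcp(jw(-.045,0,jig),.0305),.1)
manip.move_l(tcp(jw(-.021,0,jig),.0305),.08); print(force(),T())
x=push(jig,-.021,-.006,0,.0305,6); print(force(),T())
gripper_open(); print(T())
manip.move_l(tcp(jw(x,0,jig),.075),.15)
manip.move_l(tcp(jw(-.090,0,jig),.085),.2)
close(); print("gap",manip.state()["finger_gap"],T())
p=eyes.get_image("top"); np.save("x.npy",x)
cv2.imwrite("pics/m2.png",cv2.resize(p["frame"][160:300,375:475],(430,600),interpolation=3))
q=eyes.get_image("scene"); cv2.imwrite("pics/m2s.png",q["frame"])
cv2.imwrite("pics/m3.png",np.hstack([cv2.resize(q["frame"][165:275,220:340],(480,440),interpolation=3),cv2.resize(p["frame"][160:300,375:475],(314,440),interpolation=3)]))
E
```

```text
[ 0.149  0.115 -1.319] 11.1417
push stop x -0.0100 f -7.77
[-7.676 -0.413  1.951] 14.6417
15.525
gap 0.0006853766146567721 17.8667
```

View pics/m3.png

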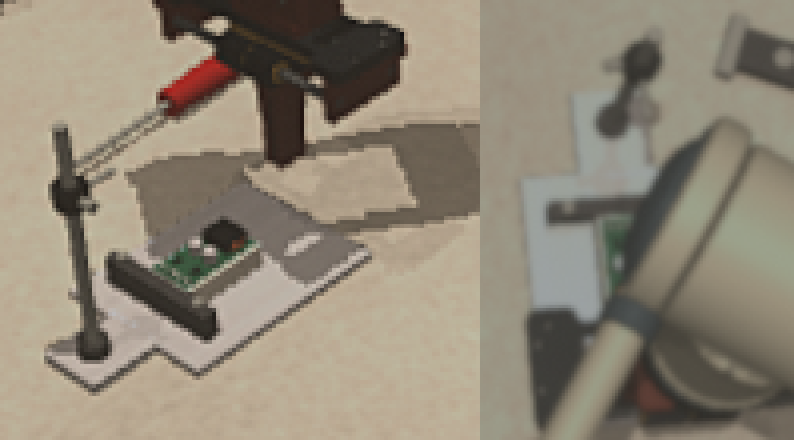

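The module sits against the bar, near its middle. Now the seating nudge from behind, then back off and measure.

```bash
python3 - <<'E'
from h import *
np.set_printoptions(precision=4,suppress=True)
jig,mod,lp=np.load("poses.npy")
T=lambda:manip.state()["time"]
manip.move_l(tcp(jw(-.080,0,jig),.032),.15)
manip.move_l(tcp(jw(-.060,0,jig),.032),.08)
x=push(jig,-.060,-.040,0,.032,4,.0015); print(T())
manip.move_l(tcp(jw(-.085,0,jig),.032),.12)
manip.move_l(tcp(jw(-.085,0,jig),.15),.25); gripper_open()
# towards the loupe, clear of the camera
lg=jw(-.05,0,lp)
manip.move_to(tcp(lg,.12),down(lp[2]-np.pi/2)); print(T(),manip.state()["joint_pos"])
p=eyes.get_image("top"); q=eyes.get_image("scene")
for n,i in (("top",p),("scene",q)):
    j,e=refine(i,jig,*JIG); m,e2=refine(i,[*jw(-.006,0,jig),jig[2]],*MOD(.028),r=.006)
    print(n,j,e,m,e2,"module in jig frame",((m-j)[:2]@np.array([[np.cos(jig[2]),-np.sin(jig[2])],[np.sin(jig[2]),np.cos(jig[2])]])),"dyaw",m[2]-jig[2])
    if n=="top": im=cv2.resize(i["frame"][165:300,380:460],(320,540),interpolation=3); draw(i,m,MOD(.028),(255,0,255),im,4,(380,165));
i2=cv2.resize(q["frame"][185:260,225:295],(448,480),interpolation=3)
cv2.imwrite("pics/m4.png",np.hstack([im,np.pad(i2,((0,60),(0,0),(0,0)))]))
E
```

```text
push stop x -0.0540 f -5.14
20.175
23.9333 [ 0.2118 -0.0854  1.6225 -0.0004  1.6044  2.2323]
top [ 0.5583 -0.2023  0.1009] 0.0019359010945517894 [ 0.5509 -0.2003  0.0922] 0.0005105269405381468 module in jig frame [-0.0072  0.0028] dyaw -0.005316352463785631
scene [ 0.5571 -0.2011  0.1312] 0.0020172121080222075 [ 0.551  -0.2051  0.1566] 0.0017415585765455065 module in jig frame [-0.0065 -0.0035] dyaw 0.05912037066824377
```

View pics/m4.png

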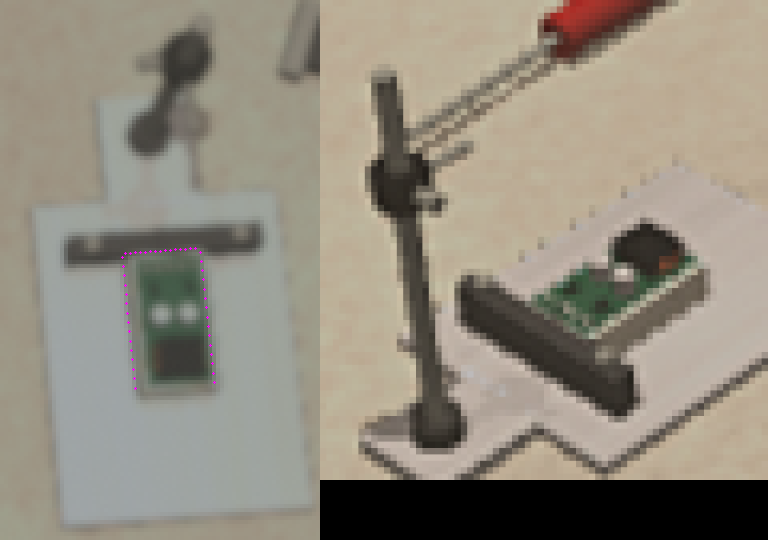

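The module is flush to within 0.01 rad and centred within 3 mm. Now pick up the loupe, after cross-checking its pose in the stored scene image.

```bash
python3 - <<'E'
from h import *
np.set_printoptions(precision=4,suppress=True)
jig,mod,lp=np.load("poses.npy"); T=lambda:manip.state()["time"]
q=eyes.get_image("scene"); q0=dict(q,frame=cv2.imread("pics/scene0.png")); p0=dict(eyes.get_image("top"),frame=cv2.imread("pics/top0.png"))
s,e=refine(q0,lp,*LOUPE(),r=.012); s,e=refine(q0,s,*LOUPE(),r=.007); t,e2=refine(p0,lp,*LOUPE(),r=.006); print("scene",s,e,"top",t,e2)
if abs(s-t)[:2].max()>.006: raise SystemExit("disagree")
l=t*.7+s*.3; print(l); np.save("lp.npy",l)
g=jw(-.05,0,l); Q=down(l[2]-np.pi/2)
manip.move_l(tcp(g,.06),.15,Q); manip.move_l(tcp(g,.0215),.08)
print(manip.state()["ee_pos"]-tcp(g,.0215),manip.state()["ft_force"])
close(); print("gap",manip.state()["finger_gap"])
manip.move_l(tcp(g,.17),.2); print(T(),manip.state()["finger_gap"],manip.state()["ft_force"])
E
```

```text
scene [ 0.5621  0.1309 -0.4178] 0.0029905325460974183 top [ 0.5555  0.1232 -0.4536] 0.0015375988481810218disagree
```

The scene fit is poor: its residual is 3 mm because it locks onto the rim's side face. The top fit looked right in the overlay, so I'll grasp with that.

```bash
python3 - <<'E'
from h import *
np.set_printoptions(precision=4,suppress=True)
jig,mod,_=np.load("poses.npy"); T=lambda:manip.state()["time"]
l=np.array([.5555,.1232,-.458]); np.save("lp.npy",l)
g=jw(-.05,0,l); Q=down(l[2]-np.pi/2)
manip.move_l(tcp(g,.06),.15,Q); manip.move_l(tcp(g,.0215),.08)
print(manip.state()["ee_pos"]-tcp(g,.0215),manip.state()["ft_force"])
close(); print("gap",manip.state()["finger_gap"])
manip.move_l(tcp(g,.19),.2); print(T(),manip.state()["finger_gap"],manip.state()["ft_force"])
Q=down(jig[2]-np.pi/2); j=jig
manip.move_to(tcp(jw(-.028-.06,0.001,j),.19),Q)
manip.move_l(tcp(jw(-.028-.06,0.001,j),.1525),.15); print(T(),manip.state()["joint_pos"])
q=eyes.get_image("scene"); p=eyes.get_image("top")
cv2.imwrite("pics/l1.png",np.hstack([cv2.resize(q["frame"][165:275,220:340],(480,440),interpolation=3),cv2.resize(p["frame"][160:300,375:475],(314,440),interpolation=3)]))
E
```

```text
[-0.0002 -0.     -0.0007] [ 0.1597 -0.1664 -0.2451]
gap 0.016009899740799822
27.4083 0.015868561598490948 [ 0.3371  0.1699 -1.0558]
29.15 [-0.4841 -0.137   1.6137  0.0001  1.6666  0.9881]
```

View pics/l1.png

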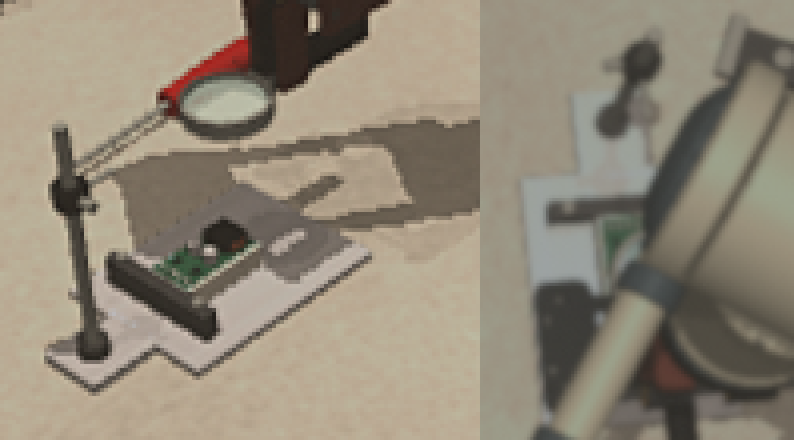

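The loupe hangs level behind the module, with the rim at crop ~(228,105). I'll measure the lens offset from the rim silhouette in the scene view.

```bash
cat >> h.py <<'E'
def RIM(p,pose,z):
    c=np.linalg.inv(p["view"])[:3,3]; P=[];N=[]
    th=np.arctan2(c[1]-pose[1],c[0]-pose[0])-pose[2]
    for q in np.linspace(-np.pi,np.pi,48,endpoint=False):
        if np.cos(q)<-.75: continue   # handle side
        d=np.cos(q-th)
        if abs(d)<.15: continue
        P.append((.032*np.cos(q),.032*np.sin(q),z+(.014 if d<0 else 0.)));N.append((np.cos(q),np.sin(q)))
    return P,N
E
cat > lm.py <<'E'
from h import *
np.set_printoptions(precision=4,suppress=True)
jig=np.load("poses.npy")[0]; l=np.load("lp.npy")
q=eyes.get_image("scene"); q0=dict(q,frame=cv2.imread("pics/scene0.png"))
def fit(i,pose,z):
    for r in (.012,.008,.006):
        E=RIM(i,pose,z); n,e=refine(i,pose,*E,r=r,it=3); n[2]=pose[2]; pose=n
    return pose,e
print("table scene",fit(q0,l,0.),"top",l)
s=manip.state(); R=Rot.from_quat(np.roll(s["ee_rot"],-1)).as_matrix(); ee=s["ee_pos"]
yaw=np.arctan2(R[1,1],R[0,1])+np.pi/2; zu=ee[2]-.163-.0211
pred=np.array([ee[0]+.05*np.cos(yaw),ee[1]+.05*np.sin(yaw),yaw]); f,e=fit(q,pred,zu)
print("t",s["time"],"zu",zu,"pred",pred,"fit",f,e,"tool z",R[:,2],"gap",s["finger_gap"])
w=cloud(q); d=np.hypot(w[...,0]-f[0],w[...,1]-f[1]); m=(d<.031)&(w[...,2]>.09)
print("rim/lens z pct",np.nanpercentile(w[m][:,2],[5,25,50,75,95]),m.sum())
w0=w; row=jw(.022,.0015,jig); print("row",row)
im=cv2.resize(q["frame"][165:275,220:340],(480,440),interpolation=3); draw(q,f,RIM(q,f,zu),(0,0,255),im,4,(220,165))
cv2.imwrite("pics/lm_%d.png"%(s["time"]*10),im)
E
python3 lm.py; ls pics
```

```text
table scene (array([ 0.5567,  0.1267, -0.458 ]), np.float64(0.0011831941508258497)) top [ 0.5555  0.1232 -0.458 ]
t 29.3 zu 0.13279879354960325 pred [ 0.5207 -0.2048  0.098 ] fit [ 0.5182 -0.2087  0.098 ] 0.0012624700016648372 tool z [ 0.0018 -0.0009 -1.    ] gap 0.01578723374543714
rim/lens z pct [0.1411 0.2391 0.34   0.4065 0.5125] 1383
row [ 0.58   -0.1986]
c1.png
c2.png
fit.png
g1.png
g2.png
l1.png
lm_293.png
lp.png
m2.png
m2s.png
m3.png
m4.png
ptr.png
scene0.png
top0.png
```

```bash
cat > lz.py <<'E'
from h import *
np.set_printoptions(precision=4,suppress=True)
jig=np.load("poses.npy")[0]; l=np.load("lp.npy")
p=eyes.get_image("top"); p0=dict(p,frame=cv2.imread("pics/top0.png"))
pose=l.copy()
for r in (.008,.006,.005):
    n,e=refine(p0,pose,*RIM(p0,pose,0.),r=r,it=3); n[2]=l[2]; pose=n
print("top0 RIM fit",pose,e,"in grasp frame dx,dy",(pose-l)[:2]@np.array([[np.cos(l[2]),-np.sin(l[2])],[np.sin(l[2]),np.cos(l[2])]]))
s=[(manip.hold(.02),manip.state())[1] for _ in range(5)]
ee=np.mean([x["ee_pos"] for x in s],0); print("ee",ee,s[-1]["time"])
c=np.array([ee[0]+.05*np.cos(jig[2]),ee[1]+.05*np.sin(jig[2])])
W_=np.stack([cloud(eyes.get_image("scene")) for _ in range(3)]); w=np.nanmedian(W_,0)
def loc(o): return (w[...,:2]-o)@np.array([[np.cos(jig[2]),-np.sin(jig[2])],[np.sin(jig[2]),np.cos(jig[2])]])
L=loc(c); rr=np.hypot(L[...,0],L[...,1])
m=(rr<.04)&(L[...,0]>-.02)&(w[...,2]>.11)&(w[...,2]<.175)
for a,b in ((0,.012),(.012,.022),(.026,.032),(.032,.04)):
    k=m&(rr>=a)&(rr<b); print("r",a,b,k.sum(),np.percentile(w[k][:,2],[10,25,50,75,90]) if k.sum() else "")
k=m&(w[...,2]>.12); X=L[k]; print("extent x",np.percentile(X[:,0],[2,98]),"y",np.percentile(X[:,1],[2,98]))
# tilt of the loupe surface
A=np.c_[L[k],np.ones(k.sum())]; print("plane",np.linalg.lstsq(A,w[k][:,2],rcond=None)[0])
J=loc(jig[:2]); k=(J[...,0]>.045)&(J[...,0]<.062)&(abs(J[...,1])>.03)&(abs(J[...,1])<.06)&(w[...,2]<.03); print("plate z",np.median(w[k][:,2]),k.sum())
k=(J[...,0]>.032)&(J[...,0]<.04)&(abs(J[...,1])<.045)&(w[...,2]>.02)&(w[...,2]<.05); print("bar top z",np.median(w[k][:,2]),k.sum())
k=(J[...,0]>.059)&(J[...,0]<.08)&(abs(J[...,1])<.008)&(w[...,2]>.1)&(w[...,2]<.17); print("pointer z",np.sort(w[k][:,2]),k.sum())
E
python3 lz.py
```

```text
top0 RIM fit [ 0.5563  0.1249 -0.458 ] 0.0004906260724435542 in grasp frame dx,dy [-0.0001  0.0018]
ee [ 0.4708 -0.2098  0.3167] 29.4333
r 0 0.012 34 [0.1403 0.1406 0.1414 0.142  0.1424]
r 0.012 0.022 85 [0.1399 0.1406 0.1414 0.142  0.1425]
r 0.026 0.032 124 [0.1341 0.1387 0.1426 0.1451 0.1461]
r 0.032 0.04 44 [0.1349 0.137  0.1402 0.1432 0.1448]
extent x [-0.0185  0.0321] y [-0.0289  0.0312]
plane [-0.0205 -0.0397  0.1414]
plate z 0.0077366810648160644 81
bar top z 0.029641837626384282 76
pointer z [0.1356 0.1364 0.1366 0.1367 0.138  0.1381 0.1381 0.1382 0.1387 0.1389
 0.139  0.14   0.1401 0.1405] 14lz.py:12: RuntimeWarning: All-NaN slice encountered
  W_=np.stack([cloud(eyes.get_image("scene")) for _ in range(3)]); w=np.nanmedian(W_,0)
```

Lens offset in the hand is about 0. Lens height is about 0.1394 m against a pointer height of about 0.138 m. I'll advance over the solder row 1.5 mm lower and verify.

```bash
python3 - <<'E'
from h import *
jig=np.load("poses.npy")[0]; t=np.array([.5803,-.1995])-.05*np.array([np.cos(jig[2]),np.sin(jig[2])])
c=np.array([*jw(-.088,.001,jig),.3140]); manip.move_l(c,.05)
manip.move_l(np.array([*t,.3140]),.06); manip.hold(.3)
s=manip.state(); print(t,s["ee_pos"],s["ft_force"],s["time"])
E
python3 lz.py 2>/dev/null; python3 lm.py
```

```text
[ 0.53053747 -0.20436728] [ 0.53037999 -0.20443114  0.31414563] [ 0.33377875  0.30678123 -1.40394104] 31.2833
top0 RIM fit [ 0.5563  0.1249 -0.458 ] 0.0004906260724435542 in grasp frame dx,dy [-0.0001  0.0018]
ee [ 0.5304 -0.2044  0.3141] 31.4167
r 0 0.012 38 [0.1378 0.1383 0.1389 0.1395 0.1403]
r 0.012 0.022 86 [0.1377 0.1384 0.139  0.1396 0.14  ]
r 0.026 0.032 119 [0.1322 0.1361 0.1405 0.143  0.1439]
r 0.032 0.04 54 [0.1324 0.1347 0.138  0.1414 0.1433]
extent x [-0.0181  0.0325] y [-0.0285  0.0316]
plane [-0.0157 -0.0442  0.1392]
plate z 0.007942588662289696 75
bar top z 0.030069869544306793 81
pointer z [0.1368 0.1372 0.1375 0.1376 0.138  0.1381 0.1389 0.1393 0.1394 0.1402
 0.1402 0.1404 0.1406 0.1406 0.1419] 15
table scene (array([ 0.5567,  0.1267, -0.458 ]), np.float64(0.0011831941508258497)) top [ 0.5555  0.1232 -0.458 ]
t 31.6167 zu 0.1299000428927161 pred [ 0.5803 -0.1995  0.0975] fit [ 0.5778 -0.201   0.0975] 0.001189347901710999 tool z [ 0. -0. -1.] gap 0.015800395831976895
rim/lens z pct [0.1384 0.2351 0.3377 0.4059 0.5126] 1506
row [ 0.58   -0.1986]
```

```bash
python3 - <<'E'
from h import *
s=manip.state()["ee_pos"]; manip.move_l(np.array([.5305,-.2044,.3148]),.02); manip.hold(.5)
print(manip.state()["ee_pos"],manip.state()["finger_gap"],manip.state()["ft_force"],manip.state()["time"]); print(order.job_done())
E
```

```text
[ 0.53049025 -0.20438634  0.31478472] 0.015715608661635072 [ 0.13846882 -0.06229014 -1.24426676] 32.3667
the job is handed in; nothing more can be done
None
```

I handed the job in at 32.4 s: the module is butted against the stop bar within about 3 mm of its middle, and the loupe is held level over the solder row with the lens at about 0.138 m, my camera estimate of the pointer height (about ±1.5 mm); I have no verdict back, and centring over the row rests on measured poses because I had no picture views left for the final position.

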